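# Hang a second status tag on a sprung tag hook

### The arm

A 6-joint arm with a two-finger parallel gripper is mounted at the origin on the work surface; the furniture and walls round the work are solid. World frame = base frame: x ahead of the robot, y to its left, z up, the work surface at z = 0. Lengths are in mm, angles in rad, forces in N, time in s.
With the tool pointing down it reaches from about 325 to 750 mm from the base axis. Payload 7.6 kg.
Tool frame: the origin (TCP) lies midway between the tips of the shut fingers; the grasp point (between the pads) lies 19 mm behind it (ctrl.grip_depth is the distance from the TCP to the grasp point, in mm); z points along the fingers, x is the direction in which the jaws open and shut, and the axes are right-handed (so a half turn about z gives the same grasp; the last joint's range is limited). The gripper opens to 85 mm and grips with 20 to 120 N. Pads are 22 mm wide; open, the fingers measure 114 mm over their backs; the gripper's body (76 mm by 85 mm) begins 54 mm behind the grasp point. The pads swing forward as they close: fully open they stand 13 mm farther back than shut.
Start: joints at [-1.27, 0.052, 1.401, -0, 1.689, -0.07], TCP at [190.265, -489.331, 231.323] pointing down, gripper open.
Joint ranges: [-2.9, 2.9], [-0.91, 2.17], [0.12, 2.37], [-1.06, 4.2], [0.26, 2.73], [-2.93, 2.93]. Speed limits (rad/s): [2.57, 2.57, 3.01, 3.14, 3.14, 3.14].

### API

Orientations are given as a unit quaternion [w, x, y, z].
In Python, from plant import ctrl, optics, workorder, status gives the robot as it stands. The module is installed in compiled form; this text tells all that it offers. Calls block until the motion is done:
- ctrl.goto(position, orientation): joint-space move of the TCP to a pose.
- ctrl.servo_line(position, orientation=None, feed=150, force_limit=None): straight line of the TCP; orientation=None keeps the orientation; feed is the mean speed in mm/s. With force_limit (N) it stops when the force on the tool has changed by that much, and returns True; else False.
- ctrl.set_joints(angles): joint-space move.
- ctrl.release() and ctrl.clamp(): open the fingers fully, or close them until they stop; the grip force is fixed at half the most.
- ctrl.sleep(seconds).
- ctrl.solve_ik(position, orientation): joint angles nearest the present ones, or None.
- optics.snapshot(name): name is "scene" or "top" or "wrist"; returns (picture, depth): 400x640x3 uint8, blue, green, red; 400x640 float32, mm along the optical axis (not along the pixel's ray), 0 where there is no reading.
- optics.calibration(name): a dict with "camera_matrix" (3x3 intrinsics, pixels), "pose" (4x4, takes a point from camera to world coordinates); the wrist camera has in their place "mount" (4x4, takes a point from camera to tool coordinates, whose origin is the TCP and whose axes are the tool frame's). Camera axes: x right, y down, z forward; pixel columns grow to the right and rows downward; lengths in mm; the calibration is good to about 2 mm. The wrist camera is an equidistant fisheye: a pixel r from the principal point sees the ray r / f radians off the axis. A picture is of the moment at which its call begins: read the wrist's pose just before it. calibration takes no time and is no camera call.
A pose or a line that the arm cannot do raises ctrl.Unreachable and nothing moves.
- workorder.finish_job(): hands the job in, once; it reports no verdict.
Readings, each from a call of its own:
- status.read_t(): time.
- status.read_joints(): joint angles.
- status.read_qvel(): joint speeds.
- status.read_effort(): joint torques, N m.
- status.read_tcp_pos(): TCP position.
- status.read_tool_rot(): TCP orientation.
- status.read_contact_force(): force on the tool from outside, world axes, zero at the start.
- status.read_ft_torque(): the same for the moment, N m.
- status.read_finger_gap(): opening from 0.0 (shut) to 1.0 (fully open).
Only numpy, scipy, OpenCV 4.12 (cv2) and the standard library are available. Lean on these libraries where they do the work, as an engineer would, in place of code of your own. Each camera call takes 0.05 s, during which the arm holds its last target. There are 200 camera calls.

### The job

Lift the yellow tag out of its grey holder and hang it by its hole on the arm of the tag hook, behind the upturned tip and in front of the green tag that already hangs there. Slide it back along the arm so that it pushes the green tag against the sprung contact at the rear, and press the contact in gently with about 10 N for half a second (never more than 15 N). Then ease off and let go, leaving both tags hanging close together on the arm, and nothing round about knocked over or shifted.

Things in the scene. Friction and masses are not known exactly. Their poses are not given: they have to be found in the camera images.
- yellow_grip (a point): Centre of the yellow tag's ribbed grip block, the place to grasp from above: 12 mm thick (tag's x), 30 mm wide (y), 38 mm high (z). It lies 49 mm above the origin of yellow_tag, on a neck 30 mm wide. Same axes as yellow_tag. Grip it firmly and carry it smoothly: the tag has its bottom edge 134 mm below and can turn between the fingers.
- yellow_tag: Yellow rigid tag, about 50 g, heaviest low down: upright plate 6 mm thick (own x), 54 mm wide (y), z up. Origin: apex of the roof of its hole, where it hangs. The hole goes through along x, 24 mm wide, from z = 0 down to -32 mm; its roof is an inverted V falling 35 degrees to each side. Bottom edge at -85 mm, body's top edge at +14, grip block from +30 to +68 mm.
- tag_holder: Fixed grey holder in which the yellow tag starts upright: 50 x 90 mm, 45 mm high, slot 8 mm wide (x), 58 mm long (y), 38 mm deep. Origin at the centre of its underside. Pull the tag 45 mm or more straight up to free it.
- green_tag: Green tag, about 50 g, hanging loose on the arm, free to slide along it. Same plate and hole as the yellow one, but without neck and grip block (top edge at +14 mm). Origin: apex of the roof of its hole; x along its thickness (6 mm), z up.
- hook_tip (a point): Front end of the hook's arm, on the arm's axis. x runs along the arm from tip to post (away from the robot), y left, z up. The arm is a level round steel bar, 8 mm in diameter, 180 mm above the bench, 128 mm long. Its tip is bent straight up: top 14 mm above the axis, back face at x = +4 mm. A tag has its hole's apex 5 mm above the axis.
- tag_hook: Fixed stand of the hook; origin on the bench under the post, axes as hook_tip. On the arm behind the green tag is a sprung contact: black pad, 30 mm disc facing the tip, yields to +x at 1.5 N per mm from rest, hard stop at 14 mm. Its face at rest is 60 to 79 mm behind the tip (not reported), the green tag's centre 4 to 30 mm before it. All stays below 20 mm above the axis.
- bottle_a: Bystander: small white bottle with a cream cap, 42 mm diameter, 75 mm high, loose. Origin at the centre of its underside.
- bottle_b: Bystander: small brown bottle with a black cap, 46 mm diameter, 82 mm high, loose. Origin at the centre of its underside.
- timer: Bystander: light grey bench timer with a red button, 65 x 70 x 18 mm, loose. Origin at the centre of its underside.
There are look-alikes about, which are no part of the job. What is meant by the yellow_tag is not brown, and is the larger of those in its own colour.

How it is judged (in metres and radians):
On the way, in this order (a step that is already met when the one before it is completed fails the run):
1. the yellow tag's hole is round the arm, behind the tip and in front of the green tag (x of yellow_tag in the frame of hook_tip between 0.004 and 0.09 m and y of yellow_tag in the frame of hook_tip between -0.012 and 0.012 m and z of yellow_tag in the frame of hook_tip between -0.002 and 0.016 m), for 0.1 s.
2. the yellow tag presses the green one with more than 5 N for 0.3 s (contact force between yellow_tag and green_tag above 5 N and x of yellow_tag in the frame of hook_tip between 0.02 and 0.1 m), for 0.3 s.
At the end, for the whole second after the job is handed in: Both tags hang at rest on the arm by their holes, upright within 0.3 rad, each hole's apex within 10 mm sideways of the arm and 0 to 10 mm above its axis; the yellow tag behind the tip and in front of the green one, their centres at most 18 mm apart (12 mm gap) (y of yellow_tag in the frame of hook_tip between -0.01 and 0.01 m and z of yellow_tag in the frame of hook_tip between 0 and 0.01 m and y of green_tag in the frame of hook_tip between -0.01 and 0.01 m and z of green_tag in the frame of hook_tip between 0 and 0.01 m and x of yellow_tag in the frame of hook_tip between 0.006 and 0.1 m and x of yellow_tag in the frame of green_tag between -0.018 and -0.003 m and angle between each of yellow_tag, green_tag's own z axis and vertical below 0.3 rad and linear speed of each of yellow_tag, green_tag below 0.02 m/s); the robot touches nothing.
It fails at once if the green tag is pressed with more than 15 N by the yellow one (contact force between yellow_tag and green_tag above 15 N).
It fails at once if the yellow tag bears on the hook with more than 40 N (contact force between yellow_tag and tag_hook above 40 N).
It fails at once if the green tag comes off the arm (z of green_tag in the frame of hook_tip below -0.03 m).
It fails at once if a bystander is shifted more than 15 mm or tipped (distance of any of bottle_a, bottle_b, timer from where it was at the start of the episode above 0.015 m or angle between any of bottle_a, bottle_b, timer's own z axis and vertical above 0.3 rad).
It also fails if it takes over 61 s, if anything falls off the work surface, if the arm or the gripper's body presses on something with over 40 N, if the wrist force passes 120 N, or if a joint passes its speed limit or range.

## Working session

There is one attempt and no reset: what is moved stays moved. The work goes in short steps, each a Python script; the robot and the scene stay as the last script left them, time stands still between calls to the robot, and variables do not carry over. Pictures are saved under pics/ and viewed, about 8 in all and at most 12, crops included, and the job is handed in when it is done.

```bash
mkdir -p pics; cat > h.py <<'E'
import numpy as np, cv2, pickle
from plant import ctrl, optics, workorder, status
def snap(n,tag):
    T=None
    if n=='wrist': T=(status.read_tcp_pos(),status.read_tool_rot())
    p,d=optics.snapshot(n); cv2.imwrite(f'pics/{tag}.png',p)
    pickle.dump((n,p,d,optics.calibration(n),T),open(f'pics/{tag}.pkl','wb')); return p,d
def load(tag): return pickle.load(open(f'pics/{tag}.pkl','rb'))
def cloud(tag):
    n,p,d,c,T=load(tag); K=np.array(c['camera_matrix']); P=np.array(c['pose'])
    v,u=np.mgrid[:400,:640]; d=d.astype(float)
    X=np.stack([(u-K[0,2])/K[0,0]*d,(v-K[1,2])/K[1,1]*d,d],-1)
    W=X@P[:3,:3].T+P[:3,3]; W[d==0]=np.nan; return p,W
E
python3 - <<'E'
from h import *
for n in('scene','top'):
    p,d=snap(n,n+'0'); c=optics.calibration(n); print(n,np.array(c['camera_matrix']).round(1).tolist(),np.array(c['pose']).round(3).tolist(),(d==0).mean())
s=np.vstack([cv2.imread('pics/scene0.png'),cv2.imread('pics/top0.png')])
cv2.imwrite('pics/v1.png',cv2.resize(s,(480,600)))
print(status.read_t(),status.read_tool_rot(),np.array(optics.calibration('wrist')['mount']).round(2).tolist())
E
```

```text
scene [[402.4, 0.0, 319.8], [0.0, 402.4, 201.7], [0.0, 0.0, 1.0]] [[0.209, 0.417, -0.885, 1263.745], [0.978, -0.097, 0.185, -126.841], [-0.008, -0.904, -0.428, 508.888], [0.0, 0.0, 0.0, 1.0]] 0.02791796875
top [[474.5, 0.0, 317.9], [0.0, 474.5, 197.7], [0.0, 0.0, 1.0]] [[-0.018, -0.989, 0.145, 333.184], [-1.0, 0.019, 0.005, 18.671], [-0.007, -0.145, -0.989, 1214.757], [0.0, 0.0, 0.0, 1.0]] 0.0041640625
0.1 [-4.43248759e-04  8.25323302e-01 -5.64660038e-01 -5.40613459e-04] [[1.0, -0.0, -0.0, -0.94], [0.0, 0.95, 0.32, -83.39], [0.0, -0.32, 0.95, -142.62], [0.0, 0.0, 0.0, 1.0]]
```

View pics/scene0.png

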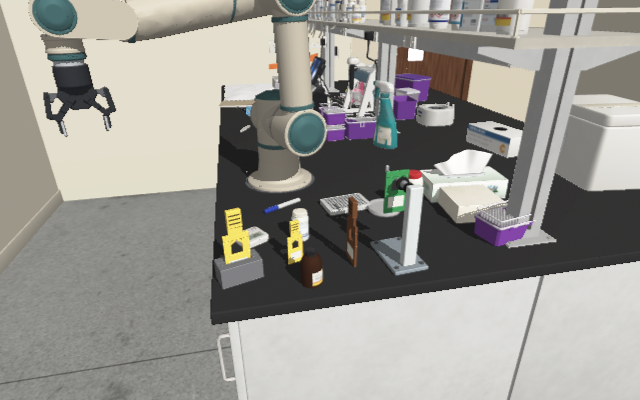

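View pics/top0.png

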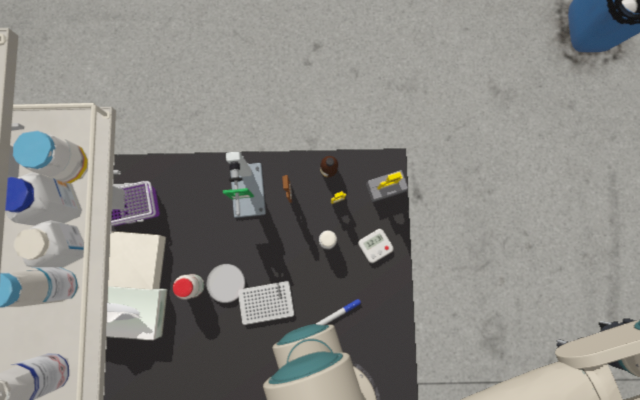

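The scene view shows three candidates:
- Large yellow tag in the grey holder: scene (237,235), top (390,181).
- Smaller yellow tag: scene (295,242), top (339,198).
- Brown tag: scene (352,232), top (288,187).

The one in the holder fits, since it is yellow and the larger of the two. The green tag and hook are at top (240,190). I'll confirm in an enlarged crop.

```bash
python3 - <<'E'
from h import *
a=cv2.resize(cv2.imread('pics/scene0.png')[160:290,205:435],None,fx=3.4,fy=3.4,interpolation=2)[:, :780]
b=cv2.resize(cv2.imread('pics/top0.png')[145:225,215:415],None,fx=3.9,fy=3.9,interpolation=2)[:300]
a=cv2.resize(a,(780,int(a.shape[0]*780/a.shape[1])))[:, :]
s=np.vstack([cv2.resize(a,(780,300*0+ 290)) if 0 else a[:440], b[:,:780]]); s=cv2.resize(s,None,fx=600/s.shape[0],fy=600/s.shape[0]); cv2.imwrite('pics/v2.png',s)
for t in('scene0','top0'):
    p,W=cloud(t); hsv=cv2.cvtColor(p,cv2.COLOR_BGR2HSV)
    ok=(W[...,2]>15)&(W[...,2]<270)&(W[...,0]>300)&(W[...,0]<850)&(abs(W[...,1])<420)
    for nm,lo,hi in(('yellow',(20,120,120),(34,255,255)),('green',(50,120,50),(75,255,255)),('brown',(3,90,40),(18,255,200))):
        m=cv2.inRange(hsv,lo,hi).astype(bool)&ok
        n,l,st,c=cv2.connectedComponentsWithStats(m.astype(np.uint8))
        for i in range(1,n):
            if st[i,4]>25:
                q=W[l==i]; print(t,nm,c[i].round(),st[i,4],'med',np.median(q,0).round(),'lo',np.percentile(q,3,0).round(),'hi',np.percentile(q,97,0).round())
                if st[i,4]>60:
                    for z0 in np.arange(40,260,30):
                        r=q[(q[:,2]>=z0)&(q[:,2]<z0+30)]
                        if len(r)>10:
                            C=np.cov(r[:,:2].T); w,V=np.linalg.eigh(C); print('   z',z0,len(r),r.mean(0).round(1),'ang',np.degrees(np.arctan2(V[1,1],V[0,1])).round(1),np.sqrt(w).round(1))
# grey objects in top: holder top, arm
p,W=cloud('top0')
for z0,z1 in((38,52),(170,200)):
    m=(W[...,2]>z0)&(W[...,2]<z1)&(W[...,0]>400)&(W[...,0]<850)&(abs(W[...,1])<300)
    n,l,st,c=cv2.connectedComponentsWithStats(m.astype(np.uint8))
    for i in range(1,n):
        if st[i,4]>20:
            q=W[l==i]; r=cv2.minAreaRect(q[:,:2].astype(np.float32)); print(z0,c[i].round(),st[i,4],q.mean(0).round(1),np.round(r[0],1),np.round(r[1],1),round(r[2],1))
E
```

```text
scene0 yellow [235. 236.] 929 med [ 539. -151.   99.] lo [ 530. -174.   48.] hi [ 546. -127.  159.]
   z 40 220 [ 537.7 -150.8   55.9] ang 107.2 [ 1.5 17. ]
   z 70 253 [ 538.  -151.    86.8] ang 106.8 [ 1.4 17.5]
   z 100 229 [ 538.5 -150.9  113.2] ang 106.3 [ 1.9 11.8]
   z 130 225 [ 540.1 -150.6  147. ] ang 105.6 [2.5 8.9]
scene0 yellow [294. 238.] 349 med [507. -27.  62.] lo [500. -42.  24.] hi [513. -10. 102.]
   z 40 133 [506.6 -26.8  56.7] ang 116.4 [ 6.4 11.6]
   z 70 109 [507.4 -25.7  85.3] ang 110.5 [1.5 6.4]
   z 100 22 [506.9 -26.7 102.4] ang 103.3 [1.7 6. ]
scene0 green [393. 188.] 465 med [506. 193. 161.] lo [502. 177. 102.] hi [510. 225. 198.]
   z 100 89 [506.1 197.7 108.2] ang 95.3 [ 1.2 15.4]
   z 130 138 [506.3 195.  146.5] ang 94.2 [ 1.5 14.5]
   z 160 142 [506.9 193.6 179. ] ang 95.5 [ 6.3 15.1]
   z 190 93 [505.6 202.5 194.6] ang 95.5 [ 2.9 15.7]
scene0 brown [352. 225.] 452 med [541.  96.  93.] lo [507.  91.  27.] hi [556. 102. 152.]
   z 40 114 [534.7  96.2  54.5] ang -175.7 [ 1.6 18.1]
   z 70 121 [535.5  96.   86.6] ang -174.6 [ 1.6 18. ]
   z 100 90 [537.  
[... 1107 characters left out ...]
 [329. 166.] 199 med [580.  -5.  64.] lo [567. -23.  27.] hi [606.  13.  72.]
   z 40 166 [582.   -4.9  61.6] ang 75.9 [11.  11.9]
   z 70 20 [589.8  -0.6  73. ] ang 92.9 [8.  9.4]
top0 brown [286. 186.] 134 med [521.  97. 150.] lo [501.  92.  34.] hi [550. 105. 157.]
   z 40 12 [520.2  96.1  55.2] ang -178.9 [ 1.  17.6]
   z 70 18 [511.2  97.   90.3] ang -176.6 [ 2.1 15.9]
   z 100 16 [515.6  96.1 113.9] ang 170.5 [ 1.9 11.1]
   z 130 81 [526.   98.  151.5] ang -173.7 [3.7 9.1]
38 [327. 171.] 29 [572.2   1.4  44.6] [573.5   1. ] [40.  13.3] 69.8
38 [386. 186.] 526 [ 530.8 -145.3   45.4] [ 535.8 -149.1] [50.2 90.4] 16.6
170 [235. 177.] 548 [534.2 205.7 189.3] [520.5 202.4] [ 52.2 142.3] 86.7
```

View pics/v2.png

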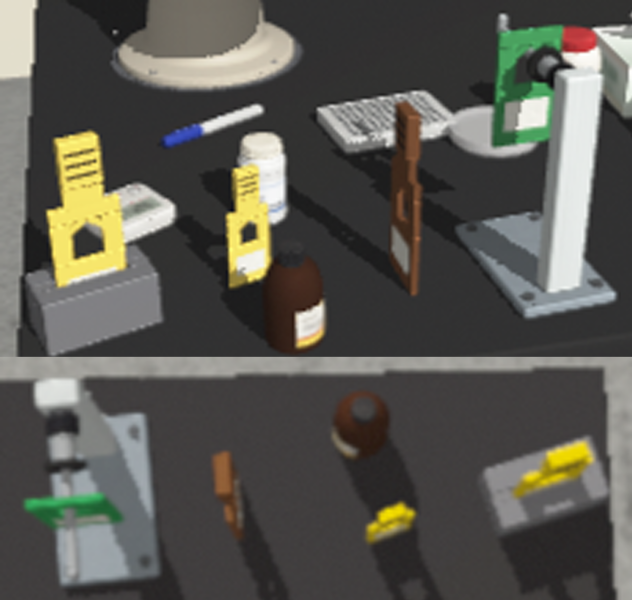

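Confirmed: the tag in the grey holder is the larger yellow one (crop 85,210). The smaller is at (248,230) and the brown one at (405,200). Next I'll take wrist views over the hook and over the tag.

```bash
cat >> h.py <<'E'
from scipy.spatial.transform import Rotation as R
def q(deg): t=np.radians(deg)/2; return [0,float(np.cos(t)),float(np.sin(t)),0]
def cam_T(tag):
    n,p,d,c,T=load(tag); w=np.roll(T[1],-1); M=np.eye(4); M[:3,:3]=R.from_quat(w).as_matrix(); M[:3,3]=T[0]
    return M@np.array(c['mount']), np.array(c['camera_matrix'])
def ray(tag,uv):
    M,K=cam_T(tag); a=(np.array(uv,float)-K[:2,2])/np.diag(K)[:2]; r=np.hypot(*a)
    v=np.array([*(a/r*np.sin(r)),np.cos(r)]); return M[:3,3],M[:3,:3]@v
def tri(obs):
    A=np.zeros((3,3));b=np.zeros(3);L=[ray(*o) for o in obs]
    for o,v in L: P=np.eye(3)-np.outer(v,v);A+=P;b+=P@o
    X=np.linalg.solve(A,b); return X,[np.linalg.norm((np.eye(3)-np.outer(v,v))@(X-o)).round(1) for o,v in L]
def wcloud(tag):
    n,p,d,c,T=load(tag); M,K=cam_T(tag); v,u=np.mgrid[:400,:640]
    ax=(u-K[0,2])/K[0,0];ay=(v-K[1,2])/K[1,1];r=np.hypot(ax,ay)+1e-9;d=d.astype(float)
    s=np.tan(r)/r*d; X=np.stack([ax*s,ay*s,d],-1); W=X@M[:3,:3].T+M[:3,3]; W[(d==0)|(r>1.5)]=np.nan; return p,W
E
python3 - <<'E'
from h import *
print(np.array(optics.calibration('wrist')['camera_matrix']).round(1).tolist())
ctrl.goto([536,-150,260],q(16.5)); snap('wrist','wt1'); print(status.read_t())
ctrl.goto([450,170,310],q(5)); snap('wrist','wh1'); print(status.read_t())
ctrl.goto([450,250,310],q(5)); snap('wrist','wh2'); print(status.read_t(),status.read_joints().round(2))
a=[load(t)[1] for t in('wt1','wh1','wh2')]
s=np.hstack([cv2.resize(x,None,fx=.8,fy=.8) for x in a[1:]])
cv2.imwrite('pics/v3.png',cv2.resize(np.vstack([a[1],a[2]]),(800*600//1000*2//2*0+480,600)))
E
```

```text
[[309.7, 0.0, 320.2], [0.0, 309.7, 204.9], [0.0, 0.0, 1.0]]
1.9167
3.2333
3.7 [ 0.43  0.02  1.28 -0.    1.84  0.35]
```

View pics/wh1.png

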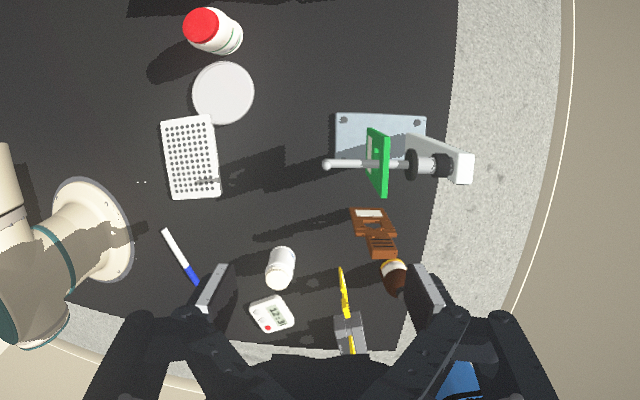

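View pics/wt1.png

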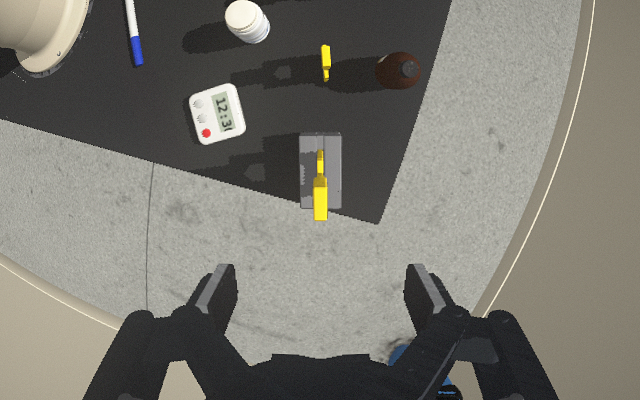

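wt1: the yellow tag lies along column 320, midway between the fingers, so yaw and x already fit. wh1: the arm runs from the tip at (327,163) to the post at (465,167), with green at (378,162) and the pad at about (410,163). Now to get the metric positions.

```bash
python3 - <<'E'
from h import *
p,W=wcloud('wt1'); hsv=cv2.cvtColor(p,cv2.COLOR_BGR2HSV); m=cv2.inRange(hsv,(20,120,80),(34,255,255)).astype(bool); m[:110]=0
Q=W[m]; u=np.array([np.cos(np.radians(16.5)),np.sin(np.radians(16.5))]); n=np.array([-u[1],u[0]])
t=Q[Q[:,2]>154]; print('tag top',len(t),t.mean(0).round(1),'along x',np.percentile(t[:,:2]@u,[2,50,98]).round(1),'y',np.percentile(t[:,:2]@n,[2,98]).round(1),'nominal',(np.array([536,-150])@u).round(1),(np.array([536,-150])@n).round(1))
w,V=np.linalg.eigh(np.cov(t[:,:2].T));print(np.degrees(np.arctan2(V[1,1],V[0,1])))
g=(W[...,2]>40)&(W[...,2]<50)&(abs(W[...,0]-536)<70)&(abs(W[...,1]+150)<70)
print('holder',[np.round(x,1) for x in cv2.minAreaRect(W[g][:,:2].astype(np.float32))])
for t in('wh1','wh2'):
    p,W=wcloud(t); m=(W[...,2]>165)&(W[...,2]<215)&(W[...,0]>400)&(W[...,0]<640)&(abs(W[...,1]-200)<60)
    hsv=cv2.cvtColor(p,cv2.COLOR_BGR2HSV); gr=cv2.inRange(hsv,(50,120,50),(75,255,255)).astype(bool)
    gq=W[gr&m]; gt=gq[gq[:,2]>gq[:,2].max()-6]; print(t,'green top',gt.mean(0).round(1),[np.round(x,1) for x in cv2.minAreaRect(gt[:,:2].astype(np.float32))])
    for x0 in range(425,620,6):
        r=W[m&~gr&(W[...,0]>=x0)&(W[...,0]<x0+6)]
        if len(r)>3: print(x0,len(r),'y',r[:,1].mean().round(1),np.ptp(r[:,1]).round(1),'zmax',np.percentile(r[:,2],90).round(1))
    vv,uu=np.where(m); print(uu.min(),uu.max(),vv.min(),vv.max())
c=[cv2.resize(load(t)[1][v-45:v+45,300:480],(800,400),interpolation=2) for t,v in(('wh1',163),)]
p2=load('wh2')[1]; W2=wcloud('wh2')[1]; m=(W2[...,2]>165)&(W2[...,2]<215)&(W2[...,0]>400)&(W2[...,0]<640)&(abs(W2[...,1]-200)<60); v=int(np.median(np.where(m)[0])); print('v2',v)
a=load('wh1')[1][130:195,310:480]; b=p2[v-32:v+33,310:480]
cv2.imwrite('pics/v4.png',cv2.resize(np.vstack([a,b]),None,fx=4.5,fy=4.5,interpolation=2))
E
```

```text
tag top 503 [ 534.1 -148.1  159.7] along x [464.2 470.  475.8] y [-308.8 -280.1] nominal 471.3 -296.1
107.75335355728438
holder [array([ 533.8, -149.4]), array([49.2, 90.1]), np.float64(17.1)]
wh1 green top [501.4 205.5 198.4] [array([501.7, 204.8]), array([ 6.5, 53.2]), np.float64(5.6)]
443 7 y 200.9 3.4 zmax 193.1
449 75 y 201.5 8.1 zmax 194.4
455 55 y 201.3 7.4 zmax 188.1
461 55 y 201.4 6.6 zmax 184.4
467 51 y 201.8 6.7 zmax 184.4
473 56 y 202.6 6.8 zmax 184.6
479 55 y 203.2 7.0 zmax 184.4
485 52 y 203.8 7.0 zmax 184.9
491 52 y 204.2 6.8 zmax 184.5
497 38 y 202.5 54.2 zmax 190.5
503 17 y 207.4 41.2 zmax 199.3
509 58 y 205.9 7.7 zmax 184.3
515 56 y 206.0 7.6 zmax 184.4
521 187 y 210.4 24.4 zmax 191.8
527 215 y 206.2 29.6 zmax 194.8
533 81 y 208.5 20.5 zmax 188.6
539 110 y 208.6 15.3 zmax 188.4
545 110 y 209.7 17.2 zmax 188.4
551 192 y 210.1 23.5 zmax 192.0
557 144 y 211.3 22.1 zmax 192.0
563 160 y 214.8 24.4 zmax 191.7
569 287 y 211.2 30.4 zmax 194.4
575 200 y 212.4 30.8 zmax 195.0
581 184 y 212.8 30.5 zmax 194.8
587 34 y 208.0 23.5 zmax 194.3
322 474 132 197
wh2 green top [501.1 2
[... 169 characters left out ...]
0 y 202.6 6.4 zmax 184.2
467 50 y 203.0 6.8 zmax 184.5
473 48 y 203.7 6.4 zmax 184.2
479 54 y 204.5 7.8 zmax 184.1
485 52 y 204.8 7.4 zmax 184.3
491 54 y 205.3 6.9 zmax 184.4
497 37 y 204.6 54.0 zmax 186.7
503 17 y 203.8 37.8 zmax 198.4
509 48 y 207.1 6.5 zmax 184.2
515 42 y 207.4 5.8 zmax 184.4
521 157 y 210.7 25.9 zmax 191.6
527 170 y 208.6 30.3 zmax 194.6
533 82 y 210.0 14.9 zmax 188.2
539 93 y 210.8 14.8 zmax 188.3
545 107 y 211.9 17.3 zmax 188.4
551 155 y 212.4 23.5 zmax 191.7
557 124 y 213.5 21.3 zmax 191.8
563 157 y 216.4 23.4 zmax 191.3
569 257 y 214.2 29.9 zmax 194.3
575 194 y 216.3 28.7 zmax 194.7
581 183 y 215.9 28.9 zmax 194.6
587 25 y 209.5 26.8 zmax 194.2
315 457 214 277
v2 244
```

View pics/v4.png

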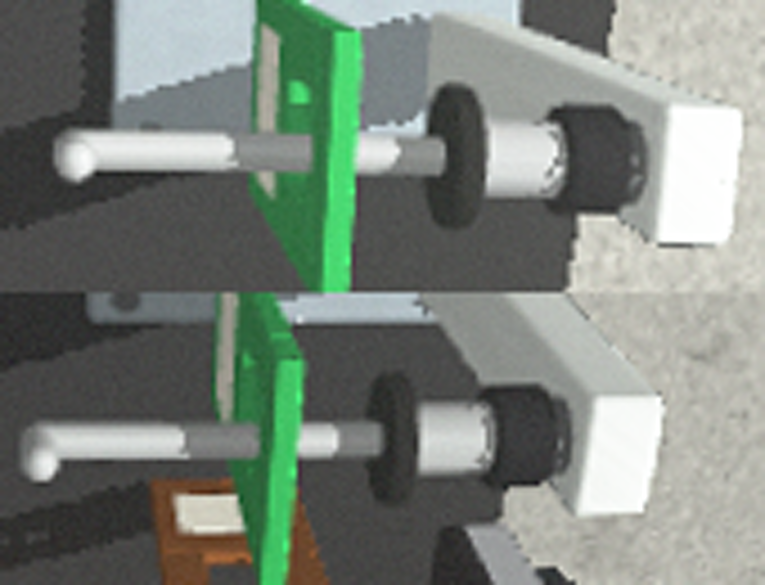

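The tip has its bend centre near (451.5, 200, 180), yaw is about 5°, the green centre is near (501.7, 204.6) and the pad face is about 71 mm behind the tip. The tag's centre is about (534.8, -149.1), yaw 17°, with its top at 160. Now I'll grasp and lift.

```bash
python3 - <<'E'
from h import *
print(tri([('wh1',(326.9,165.6)),('wh2',(318.9,249.2))]))
x,y=534.8,-149.1
ctrl.goto([x,y,260],q(17)); ctrl.servo_line([x,y,122],feed=120); f0=status.read_contact_force()
ctrl.clamp(); print(status.read_finger_gap(),f0.round(1),status.read_contact_force().round(1),status.read_tcp_pos().round(1),status.read_t())
ctrl.servo_line([x,y,185],feed=60); print(status.read_contact_force().round(1)); ctrl.servo_line([x,y,305],feed=120)
ctrl.sleep(.3); print(status.read_contact_force().round(2),status.read_ft_torque().round(3),status.read_finger_gap(),status.read_t())
snap('scene','s2'); snap('wrist','w2')
a=load('s2')[1][100:300,150:350]; b=load('w2')[1][120:400,180:460]
cv2.imwrite('pics/v5.png',np.hstack([cv2.resize(a,(400,400)),cv2.resize(b,(400,400))]))
E
```

```text
(array([452.65672827, 199.64533817, 188.82071496]), [np.float64(0.2), np.float64(0.2)])
0.13213300235007913 [0.1 0.3 0.2] [-0.4  0.5  1. ] [ 534.9 -149.1  122.2] 7.175
[-0.4 -1.  -1. ]
[-0.87  0.33 -0.51] [-0.025 -0.051  0.007] 0.1338690741052315 9.825
```

View pics/v5.png

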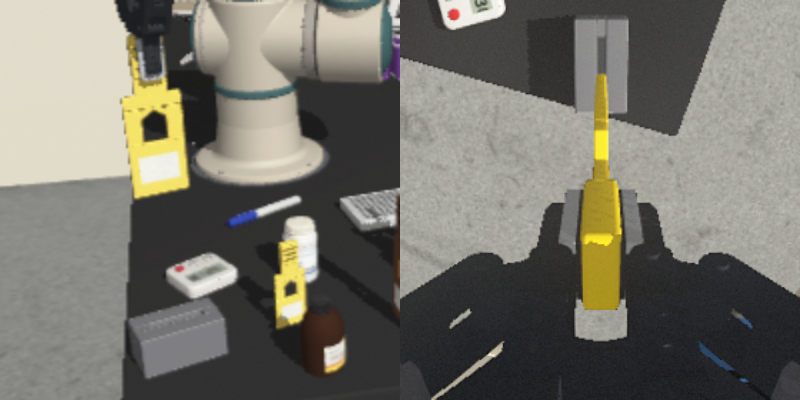

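The tag is out of the holder, held at its grip block (v5: scene half at (155,120), wrist half at (600,200)). I'll check its tilt and height numerically, then move to in front of the hook.

```bash
cat > tag.py <<'E'
from h import *
def tagfit(name,yaw,c):
    p,W=cloud(name); hsv=cv2.cvtColor(p,cv2.COLOR_BGR2HSV); m=cv2.inRange(hsv,(20,100,100),(34,255,255)).astype(bool)
    m&=(np.hypot(W[...,0]-c[0],W[...,1]-c[1])<60)&(W[...,2]>c[2]-150)
    n,l,st,_=cv2.connectedComponentsWithStats(m.astype(np.uint8)); 
    Q=W[m]; a=np.radians(yaw); U=np.array([[np.cos(a),np.sin(a),0],[-np.sin(a),np.cos(a),0],[0,0,1]])
    L=(Q-np.array([*c[:2],0]))@U.T  # local x,y,z
    A=np.c_[L[:,1:],np.ones(len(L))]; k=np.linalg.lstsq(A,L[:,0],rcond=None)[0]
    r=cv2.minAreaRect(L[L[:,2]<c[2]-16+0][:,1:].astype(np.float32))  # body below neck
    print('N',len(L),'face x0',k[2]+k[1]*(c[2]-30),'dx/dy',k[0],'dx/dz(tilt)',k[1],'body rect',np.round(r[0],1),np.round(r[1],1),round(r[2],2),'z',L[:,2].min().round(1))
E
python3 - <<'E'
from tag import *
# body spans from TCP-30+14=TCP-16 down to TCP-115
tagfit('s2',17,[534.8,-149.1,305])
E
```

```text
N 1153 face x0 2.7208439631802914 dx/dy -0.0038408548889164386 dx/dz(tilt) 0.00911902676524172 body rect [ -1.8 238.4] [ 53.8 101.2] 0.25 z 187.7
```

The tag hangs upright (0.25°), with its apex about 31 mm below the TCP. Moving to in front of the tip.

```bash
cat >> h.py <<'E'
def hp(s,z,dy=0): a=np.radians(5); return [452.3+np.cos(a)*s-np.sin(a)*dy,199.8+np.sin(a)*s+np.cos(a)*dy,z]
E
python3 - <<'E'
from tag import *
ctrl.servo_line(hp(-45,305),q(5),feed=130); ctrl.servo_line(hp(-45,233.5),feed=80); ctrl.sleep(.3)
print(status.read_t(),status.read_tcp_pos().round(1),status.read_contact_force().round(2))
snap('scene','s3'); snap('wrist','w3'); snap('top','t3'); tagfit('s3',5,hp(-45,233.5))
a=load('s3')[1][140:240,345:445]; b=load('w3')[1][100:300,220:420];
cv2.imwrite('pics/v6.png',np.hstack([cv2.resize(a,(400,400),interpolation=2),cv2.resize(b,(400,400))]))
p,W=wcloud('w3'); hsv=cv2.cvtColor(p,cv2.COLOR_BGR2HSV); 
m=cv2.inRange(hsv,(20,100,60),(34,255,255)).astype(bool)&(W[...,2]>100)
i=np.linalg.inv(np.array([[np.cos(np.radians(5)),-np.sin(np.radians(5))],[np.sin(np.radians(5)),np.cos(np.radians(5))]]))
L=W.copy(); L[...,:2]=(W[...,:2]-[452.3,199.8])@i.T
b=L[m&(abs(L[...,0]+45)<15)&(abs(L[...,1])<40)]
for lo,hi in((110,130),(150,180),(195,220),(255,285)):
    r=b[(b[:,2]>lo)&(b[:,2]<hi)]
    if len(r)>5: print('wrist tag z',lo,len(r),'x',r[:,0].mean().round(1),'y',np.percentile(r[:,1],[2,98]).round(1))
s=L[(L[...,0]>-8)&(L[...,0]<42)&(abs(L[...,1])<8)&(L[...,2]>170)&(L[...,2]<205)]
for x0 in range(-8,42,5):
    r=s[(s[:,0]>=x0)&(s[:,0]<x0+5)]
    if len(r)>3: print('arm',x0,r[:,1].mean().round(1),r[:,2].max().round(1))
E
```

```text
14.2417 [407.6 195.9 233.8] [ 0.27  0.68 -1.03]
N 641 face x0 3.539468887486644 dx/dy 0.0003966050997762987 dx/dz(tilt) 0.009059921639191636 body rect [ -2.4 167.6] [55.6 99.5] 0.03 z 117.9
wrist tag z 110 22 x -45.7 y [26.  27.2]
wrist tag z 150 91 x -45.6 y [25.  27.1]
wrist tag z 195 344 x -45.5 y [14.7 27.1]
wrist tag z 255 1986 x -45.7 y [-13.1  15.1]
arm -8 1.5 193.8
arm -3 2.4 195.1
arm 2 2.3 191.9
arm 7 1.6 185.8
arm 12 1.5 185.3
arm 17 1.4 184.9
arm 22 1.2 184.8
arm 27 1.5 184.8
arm 32 1.4 185.5
arm 37 1.4 184.9
```

View pics/v6.png

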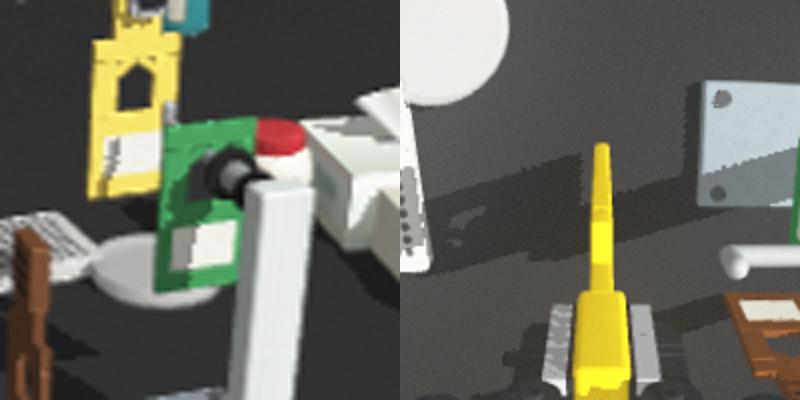

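v6: the tag sits in front of the tip, with its plate on wrist-crop column 600 and the tip at (733,258). The heights agree, with the apex about 23 mm above the axis and the lateral offset within about 1 mm. Threading it on now, then lowering until it touches.

```bash
python3 - <<'E'
from tag import *
print(ctrl.servo_line(hp(22,233.5),feed=50,force_limit=4),status.read_tcp_pos().round(1),status.read_contact_force().round(2))
E
python3 - <<'E'
from tag import *
if np.linalg.norm(status.read_tcp_pos()-hp(22,233.5))<2:
    print(ctrl.servo_line(hp(22,212.5),feed=15,force_limit=2.5),status.read_tcp_pos().round(1),status.read_contact_force().round(2),status.read_t())
    snap('scene','s4'); snap('wrist','w4'); tagfit('s4',5,hp(22,status.read_tcp_pos()[2]))
    a=load('s4')[1][140:240,345:445]; b=load('w4')[1][100:300,220:420]
    cv2.imwrite('pics/v7.png',np.hstack([cv2.resize(a,(400,400),interpolation=2),cv2.resize(b,(400,400))]))
E
```

```text
False [474.1 201.7 233.6] [-0.64 -0.3  -1.05]
True [474.2 201.8 215.1] [-0.2   0.08  3.91] 16.9917
N 475 face x0 3.1321453159614485 dx/dy -0.04753788177528067 dx/dz(tilt) 0.008311453464789367 body rect [ -3.1 149.6] [100.2  54.2] 88.14 z 100.0
```

View pics/v7.png

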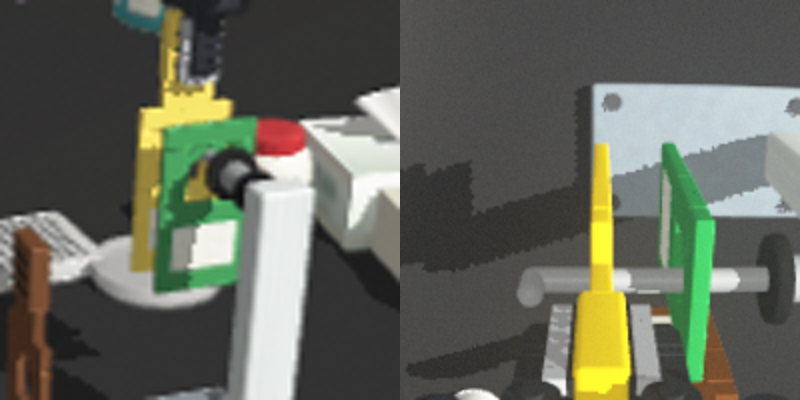

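v7: the plate is behind the tip (wrist-crop tip at (530,288), plate at column 600) and in front of green at (690,260). The roof rests on the arm at TCP z = 215. I'll raise it 0.7 mm, then slide back in small steps while reading the force.

```bash
python3 - <<'E'
from h import *
z=215.8; ctrl.servo_line(hp(22,z),feed=10); ctrl.servo_line(hp(38,z),feed=40); ctrl.sleep(.3)
u=np.array([np.cos(np.radians(5)),np.sin(np.radians(5)),0])
rd=lambda: np.mean([-(status.read_contact_force()@u)]+[(ctrl.sleep(.01),-(status.read_contact_force()@u))[1] for _ in range(4)])
f0=rd(); print('f0',f0.round(2),status.read_contact_force().round(2),status.read_t())
s=38; log=[]
while s<76:
    s+=1.0 if rd()-f0<2.5 else .5
    ctrl.servo_line(hp(s,z),feed=15); F=rd()-f0; log.append((s,round(F,2)))
    if F>9.3: break
print(log); h=[]
for _ in range(14): ctrl.sleep(.05); h.append(round(rd()-f0,2))
print(h,status.read_contact_force().round(2),status.read_ft_torque().round(2),status.read_t(),status.read_tcp_pos().round(1))
snap('scene','s5'); snap('wrist','w5')
E
```

```text
f0 -0.04 [-0.19  0.14 -1.24] 18.2833
[(39.0, np.float64(-0.25)), (40.0, np.float64(0.05)), (41.0, np.float64(-0.0)), (42.0, np.float64(-0.07)), (43.0, np.float64(0.17)), (44.0, np.float64(-0.0)), (45.0, np.float64(-0.24)), (46.0, np.float64(0.12)), (47.0, np.float64(-0.11)), (48.0, np.float64(-0.01)), (49.0, np.float64(0.23)), (50.0, np.float64(-0.06)), (51.0, np.float64(0.12)), (52.0, np.float64(0.32)), (53.0, np.float64(0.54)), (54.0, np.float64(0.17)), (55.0, np.float64(0.05)), (56.0, np.float64(-0.09)), (57.0, np.float64(0.52)), (58.0, np.float64(0.54)), (59.0, np.float64(-0.07)), (60.0, np.float64(0.19)), (61.0, np.float64(-0.15)), (62.0, np.float64(0.38)), (63.0, np.float64(0.35)), (64.0, np.float64(0.32)), (65.0, np.float64(-0.03)), (66.0, np.float64(0.69)), (67.0, np.float64(1.24)), (68.0, np.float64(2.56)), (68.5, np.float64(3.9)), (69.0, np.float64(4.44)), (69.5, np.float64(4.86)), (70.0, np.float64(5.43)), (70.5, np.float64(5.88)), (71.0, np.float64(6.87)), (71.5, np.float64(7.21)), (72.0, np.float64(7.35)), (72.5, np.float64(8.43)), (73.0, np.float64(8.53)), (73.5, np.float64(9.73))]
[np.float64(9.43), np.float64(9.35), np.float64(9.27), np.float64(9.29), np.float64(9.62), np.float64(9.49), np.float64(9.57), np.float64(9.67), np.float64(9.27), np.float64(9.28), np.float64(9.59), np.float64(9.51), np.float64(9.38), np.float64(9.25)] [-8.7  -2.02  3.78] [-0.34  1.83 -0.03] 32.4333 [524.7 206.1 215.8]
```

It held about 9.4 N for more than half a second. Easing off now.

```bash
python3 - <<'E'
from tag import *
ctrl.servo_line(hp(65,215.8),feed=10); ctrl.sleep(.3); print(status.read_contact_force().round(2),status.read_ft_torque().round(2))
print(ctrl.servo_line(hp(65,213.8),feed=5,force_limit=1.5),status.read_tcp_pos().round(1),status.read_contact_force().round(2),status.read_t())
snap('scene','s6'); snap('wrist','w6'); tagfit('s6',5,hp(65,215))
a=load('s6')[1][130:230,345:445]; b=load('w6')[1][100:300,220:420]
cv2.imwrite('pics/v8.png',np.hstack([cv2.resize(a,(400,400),interpolation=2),cv2.resize(b,(400,400))]))
p,W=wcloud('w6'); hsv=cv2.cvtColor(p,cv2.COLOR_BGR2HSV); c=np.cos(np.radians(5));sn=np.sin(np.radians(5))
X=(W[...,0]-452.3)*c+(W[...,1]-199.8)*sn
for nm,lo,hi in(('y',(20,100,60),(34,255,255)),('g',(50,120,50),(75,255,255))):
    m=cv2.inRange(hsv,lo,hi).astype(bool)&(abs(X-65)<30)
    for z0 in(100,140,170,190,240):
        k=m&(W[...,2]>z0)&(W[...,2]<z0+25)
        if k.sum()>5: print(nm,z0,k.sum(),np.percentile(X[k],[5,50,95]).round(1))
E
```

```text
[ 0.13 -0.07 -0.79] [ 0.04 -0.02 -0.01]
True [517.1 205.5 215.1] [0.36 0.51 3.41] 34.1083
N 269 face x0 2.2924864366540394 dx/dy -0.0006745640129022277 dx/dz(tilt) 0.016686508935031673 body rect [ -3.4 149.8] [99.2 54.2] 88.41 z 100.8
y 100 67 [61.6 64.8 69. ]
y 140 80 [61.5 64.1 67.4]
y 170 134 [61.7 64.2 67.1]
y 190 398 [61.9 64.7 66.9]
y 240 1874 [59.  64.2 69.6]
g 100 40 [69.5 72.1 74.4]
g 140 70 [69.6 71.9 74.3]
g 170 163 [69.  71.6 74.9]
g 190 476 [69.2 72.1 74.7]
```

View pics/v8.png

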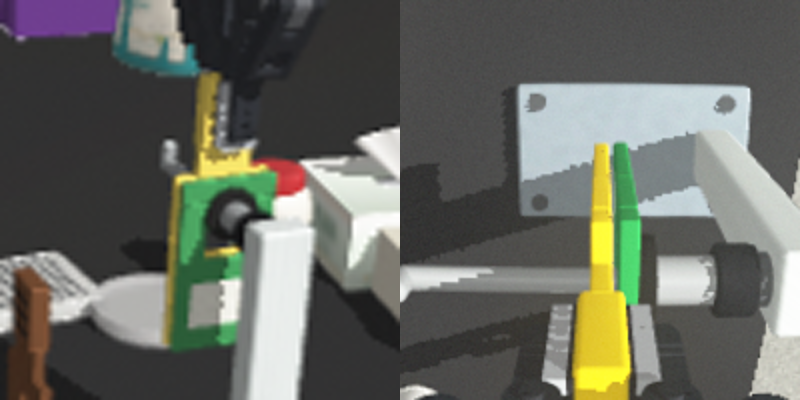

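v8: both tags hang upright and about 7.5 mm apart (wrist-crop columns 600 and 625). The roof rests on the arm and nothing is pressing. Releasing and retreating straight up.

```bash
python3 - <<'E'
from h import *
ctrl.release(); ctrl.sleep(.3); p=status.read_tcp_pos(); ctrl.servo_line([p[0],p[1],p[2]+20],feed=40); ctrl.servo_line([p[0],p[1],330],feed=120); ctrl.sleep(.5)
print(status.read_t(),status.read_contact_force().round(2),status.read_finger_gap())
snap('scene','s7'); snap('wrist','w7'); snap('top','t7')
p,W=wcloud('w7'); hsv=cv2.cvtColor(p,cv2.COLOR_BGR2HSV); c=np.cos(np.radians(5));sn=np.sin(np.radians(5))
X=(W[...,0]-452.3)*c+(W[...,1]-199.8)*sn; Y=-(W[...,0]-452.3)*sn+(W[...,1]-199.8)*c
for nm,lo,hi in(('y',(20,100,60),(34,255,255)),('g',(50,120,50),(75,255,255))):
    m=cv2.inRange(hsv,lo,hi).astype(bool)&(abs(X-65)<35)&(abs(Y)<50)
    for z0,z1 in((100,130),(140,170),(188,205),(225,262)):
        k=m&(W[...,2]>z0)&(W[...,2]<z1)
        if k.sum()>5: print(nm,z0,k.sum(),'x',np.percentile(X[k],[5,50,95]).round(1),'y',np.percentile(Y[k],[1,99]).round(1),'zmax',W[...,2][k].max().round(1))
def shift(t): 
    p,W=cloud(t);out=[]
    for (x,y),zr in(((582,-5),(40,90)),((452,-11),(30,90)),((450,-110),(10,30))):
        m=(abs(W[...,0]-x)<55)&(abs(W[...,1]-y)<40)&(W[...,2]>zr[0])&(W[...,2]<zr[1]); out.append((int(m.sum()),W[m].mean(0).round(1)))
    return out
for a,b in zip(shift('top0'),shift('t7')): print(a,b)
a=load('s7')[1][130:230,345:445]; b=load('w7')[1][60:260,260:460]
cv2.imwrite('pics/v9.png',np.hstack([cv2.resize(a,(400,400),interpolation=2),cv2.resize(b,(400,400))]))
E
```

```text
37.3167 [ 0.12 -0.18 -0.15] 1.0012302264927941
y 100 19 x [63.  65.3 66.5] y [31.1 33.3] zmax 129.8
y 140 37 x [62.1 64.2 66.3] y [27.3 30.4] zmax 169.8
y 188 139 x [61.5 64.2 71.8] y [-24.3  26.7] zmax 204.8
y 225 718 x [58.8 64.3 69.6] y [-19.1  11.5] zmax 255.4
g 100 15 x [69.9 72.  73.4] y [26.1 27.8] zmax 129.9
g 140 25 x [69.7 72.3 74.2] y [25.8 27.8] zmax 167.4
g 188 253 x [69.7 72.7 74.5] y [-24.9  27.7] zmax 200.3
(260, array([584.3,  -3.9,  65.6])) (258, array([584.6,  -4. ,  66.1]))
(180, array([425.1,  -0.5,  69.7])) (179, array([425.3,  -0.7,  69.4]))
(242, array([ 411. , -118.1,   16.5])) (239, array([ 409.8, -117.9,   16.8]))
```

View pics/v9.png

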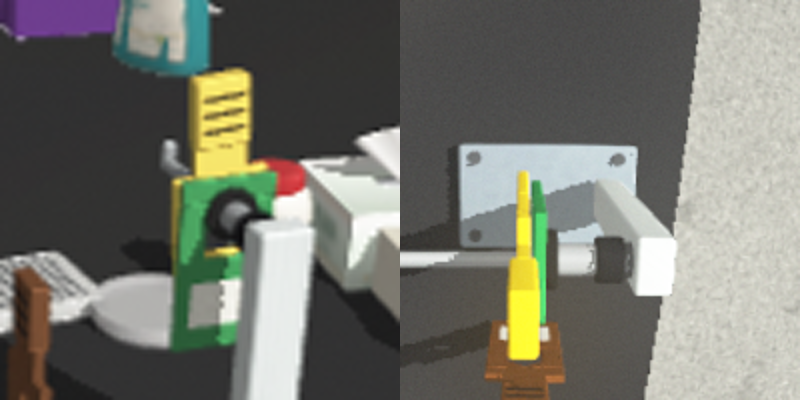

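v9: both tags hang by their holes about 8 mm apart, with the yellow one leaning about 4° sideways. I'll check that it has stopped swinging before handing in.

```bash
python3 - <<'E'
from h import *
c=np.cos(np.radians(5));sn=np.sin(np.radians(5))
for i in range(4):
    ctrl.sleep(1.0 if i==0 else .23); snap('wrist',f'w8{i}'); p,W=wcloud(f'w8{i}'); hsv=cv2.cvtColor(p,cv2.COLOR_BGR2HSV)
    X=(W[...,0]-452.3)*c+(W[...,1]-199.8)*sn; Y=-(W[...,0]-452.3)*sn+(W[...,1]-199.8)*c
    m=cv2.inRange(hsv,(20,100,60),(34,255,255)).astype(bool)&(abs(X-65)<35)&(abs(Y)<50)
    print([(np.median(X[k]).round(1),np.percentile(Y[k],[1,99]).round(1).tolist()) for k in (m&(W[...,2]>a)&(W[...,2]<b) for a,b in((140,170),(225,262)))])
if 1: workorder.finish_job(); print(status.read_t())
E
```

```text
[(np.float64(64.2), [27.2, 30.7]), (np.float64(64.3), [-18.9, 11.5])]
[(np.float64(64.3), [27.2, 30.8]), (np.float64(64.3), [-19.0, 11.5])]
[(np.float64(64.2), [27.3, 30.8]), (np.float64(64.3), [-19.0, 11.5])]
[(np.float64(64.2), [27.3, 30.9]), (np.float64(64.3), [-19.1, 11.5])]
the job is handed in; nothing more can be done
the job is handed in; nothing more can be done
```

The yellow tag is hanging on the hook arm in front of the green one, and I handed the job in at about 39 s of the 61 s allowed. No verdict is reported.

- **Pressing:** I lifted the tag from its holder, threaded it over the tip and lowered it onto the arm. I then slid it back against the green tag and the contact. The wrist force held at about 9.4 N for over 0.7 s, with no reading above 9.8 N. This is the force at the tool, so the force between the tags was inferred from it, not read directly.
- **Final position:** The yellow tag is about 64 mm behind the tip and the green tag about 72 mm, so their centres are about 8 mm apart. The yellow tag did not move over the last four pictures. The gripper is open and well above both tags.
- **Surroundings:** Before-and-after top views put both bottles and the timer within about 1 mm of where they started.

**Disagreements:**
- The yellow tag rests with a sideways lean of about 4° (0.08 rad, limit 0.3).
- The contact met the tag 2 to 4 mm later along the arm than the images had predicted.
- The scene and wrist cameras differed by 2 to 3 mm on the tag's sideways position, which the hole's clearance covered.

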